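# Set the tube mixer's speed dial and start it

### The job

Set the speed of the tube mixer: with a fingertip against the side of the peg on its dial, push the dial gently round clockwise until its white index line lines up with the one long line of the scale, and let it rest there. Then press the round start key fully down with a fingertip and let it come up again, leaving the dial as set. Do not pinch or lift anything, do not press the square stop key, and leave the vials on the deck and the ware beside the mixer where they stand.

Things in the scene. Friction and masses are not known exactly. Their poses are not given: they have to be found in the camera images.
- mixer: Low tube mixer fixed to the bench: white housing, grey deck, 300 x 340 mm, 70 mm high. Origin: centre of its underside; x points away from the operator's edge (nearer the robot), y left, z up. On deck, mm in this frame: dial at (-55, 70); keys at x -100, y -45 and -115 (either may be start); four-bucket rotor, 140 across, 36 high, at (75, -60). Vials stand near (-27, -115) and (105, 110).
- dial: Black disc 98 mm across, 16 mm thick, lying flat on the deck, top 87.5 mm above the bench; turns about its vertical axis, does not lift off. Origin: on the axis, at its underside. The index line lies 75 deg counter-clockwise (from above) of its own x. The clockwise turn to make is 30 to 150 deg; it can turn at least 20 deg past the long line. Stiff: about 2.5 N at the peg turns it, and it stays where left.
- dial_axis (a point): Centre of the dial's top face, on its vertical axis.
- index_tip (a point): Outer end of the dial's white index line (5 mm wide, radial, on the dial's top face), 50 mm from the dial's axis.
- peg_top (a point): Centre of the top of the dial's upright round metal peg, 14 mm in diameter, standing 24 mm above the dial's top face, 38 mm from the dial's axis and exactly opposite the index line. Push it sideways.
- line_end (a point): Inner end, at the dial's edge, of the long black scale line: the only long one (29 mm long, 5 mm wide; the others 7 mm), flat on the white ring around the dial, 50 mm from the dial's axis. Fixed during a run, elsewhere in each run. The dial is set when index_tip stands at this point, seen from above.
- start_key (a joint): Travel of the start key, m: 0 up, 0.006 fully down. A round white key, 28 mm across; a spring brings it back; 2 N starts it moving, about 4.5 N holds it fully down.
- start_key_top (a point): Centre of the round start key's top, 14 mm above the deck.
- stop_key (a joint): Travel of the stop key, m, 0 up to 0.006 down. A square white key, 26 mm wide, next to the start key, 70 mm between their centres. Not to be pressed.
- stop_key_top (a point): Centre of the square stop key's top, 14 mm above the deck.
- vial_a: Small capped glass vial, 22 mm across and 45 mm tall, loose on the deck behind the keys, 60 to 90 mm from them. Origin: centre of its underside.
- vial_b: A like vial in the far left corner of the deck. Origin: centre of its underside.
- reagent_bottle: Amber bottle with a cap, 64 mm across and 130 mm tall, loose on the bench left of the mixer. Origin: centre of its underside.
- beaker: Glass beaker, 64 mm across and 80 mm tall, loose on the bench right of the mixer. Origin: centre of its underside.
- jar: White screw-top jar, 60 mm across and 70 mm tall, loose on the bench right of the mixer. Origin: centre of its underside.
- tip_box: Blue closed box, 120 x 85 x 50 mm, loose on the bench left of the mixer. Origin: centre of its underside.

How it is judged (in metres and radians):
On the way, in this order (a step that is already met when the one before it is completed fails the run):
1. the dial rests with its index line on the long scale line (horizontal distance between index_tip and line_end below 0.004 m and angular speed of dial below 0.05 rad/s), for 0.3 s.
2. the round start key is pressed fully down (value of joint start_key above 0.0045 m), for 0.05 s.
At the end, for the whole second after the job is handed in: The dial is at rest with the tip of its index line within 4 mm of the end of the long scale line (the 5 mm wide lines overlap), and both keys are up (within 2 mm) (all of step 1 and value of joint each of start_key, stop_key below 0.002 m); the robot touches nothing.
It fails at once if the start key is pressed while the index line is off the long line (value of joint start_key above 0.003 m and horizontal distance between index_tip and line_end above 0.006 m).
It fails at once if the stop key is pressed (value of joint stop_key above 0.003 m).
It fails at once if the dial or its peg is pinched or forced (more than 25 N between fingers and dial) (contact force between the fingers and dial above 25 N).
It fails at once if a vial or other ware beside the work is shifted by more than 15 mm, or lifted (distance of any of vial_a, vial_b, reagent_bottle, beaker, jar, tip_box from where it was at the start of the episode above 0.015 m).
It also fails if it takes over 46 s, if anything falls off the work surface, if the arm or the gripper's body presses on something with over 40 N, if the wrist force passes 120 N, or if a joint passes its speed limit or range.

### The arm

A 6-joint arm with a two-finger parallel gripper is mounted at the origin on the work surface. World frame = base frame: x ahead of the robot, y to its left, z up, the work surface at z = 0. Lengths are in mm, angles in rad, forces in N, time in s.
With the tool pointing down it reaches from about 350 to 975 mm from the base axis. Payload 7.1 kg.
Tool frame: the origin (TCP) lies on the mounting face of the last link; the fingertips stand 182 mm ahead of it and the grasp point (between the pads) lies 163 mm ahead of it (ctrl.tcp_to_tips is the distance from the TCP to the fingertips, in mm); z points along the fingers, y is the direction in which the jaws open and shut (so a half turn about z gives the same grasp; the last joint's range is limited). The gripper opens to 88 mm and grips with 3 to 60 N. Pads are 20 mm wide; open, the fingers measure 115 mm over their backs; the gripper's body (75 mm by 178 mm) begins 61 mm behind the grasp point.
Start: joints at [-1.279, 0.423, 1.63, -0, 1.089, -0.019], TCP at [191.156, -595.034, 404.675] pointing down, gripper open.
Joint ranges: [-3, 3], [-0.9, 2.11], [0.09, 2.58], [-1.31, 4.45], [0.11, 2.69], [-2.54, 2.54]. Speed limits (rad/s): [2.39, 2.39, 3.01, 3.14, 3.14, 3.14].

### API

Orientations are given as a rotation vector (axis times angle).
In Python, from workcell import ctrl gives the robot as it stands. The module is installed in compiled form; this text tells all that it offers.
- The arm moves only by the tool send_rows, never from a script. Its argument "commands" is a list of rows, each an object with "translation": the shift along the world's x, y, z normalised to -1 to 1, where 1 is 0.1 m, a list of three; "twist": the turn, a rotation vector about the world's x, y, z normalised to -1 to 1, where 1 is 0.5 rad, a list of three. A call has exactly 10 rows; each row is the pose to reach, as a shift and turn from the pose commanded when the call began; what a row does not reach only later rows make up. A row lasts 1/10 s, in which the tool goes at most 50 mm and 8.59 degrees, less where a joint would pass 70% of its speed; a pose out of reach is approached as far as the arm can. A call with a number of a shift or a turn outside -1 to 1 is refused whole. A call with a gripper value outside its range is refused whole. "grip" is the closure, from -1 (fully open) to 1 (shut), set as the call begins (left out, the last holds). The fingers move at their own pace and stop on an object; the grip force is fixed at half the most. Time passes only in rows, so rows that repeat a pose let the fingers close, or fill a call up. It gives the time, the measured TCP pose, the force and the opening at its end, in the units of the state.
- ctrl.get_obs(): the state, without advancing time (a new reading comes with each control period).
- ctrl.get_image(name): name is "scene" or "top" or "wrist"; returns a dict with "img" (420x560x3 uint8, red, green, blue), "intrinsics" (3x3 intrinsics, pixels), "dist" ([k1, k2, p1, p2, k3] as OpenCV has them; the pictures are not rectified), "cam_to_world" (4x4, takes a point from camera to world coordinates). Camera axes: x right, y down, z forward; pixel columns grow to the right and rows downward; lengths in mm; the calibration is good to about 2 mm. A picture is of the moment at which its call begins. There is no depth.
- ctrl.close_job(): hands the job in, once; it reports no verdict.
The state is a dict: "t": time; "qpos": joint angles; "qvel": joint speeds; "joint_torque": joint torques, N m; "ee_pos": TCP position; "orientation": TCP orientation; "ft_force": force on the tool from outside, world axes, zero at the start; "moment": the same for the moment, N m; "width": finger opening in mm.
Only numpy, scipy, OpenCV 4.12 (cv2) and the standard library are available. Lean on these libraries where they do the work, as an engineer would, in place of code of your own. Each camera call takes 0.05 s, during which the arm holds its last target. There are 200 camera calls.

## Working session

There is one attempt and no reset: what is moved stays moved. The work goes in short steps, Python scripts to look and compute and a tool call to move; the robot and the scene stay as the last step left them, time stands still between calls to the robot, and variables do not carry over. Pictures are saved under pics/ and viewed, about 8 in all and at most 12, crops included, and the job is handed in when it is done.

Besides the shell and the picture viewer there is one more tool, called after ">>>" by a JSON object that holds its "method" and its "body". send_rows: Moves the arm, as the interface text tells. Its arguments: {"type":"object","properties":{"commands":{"type":"array","items":{"type":"object","properties":{"translation":{"type":"array","items":{"type":"number"}},"twist":{"type":"array","items":{"type":"number"}}}}},"grip":{"type":"number"}},"required":["commands"]}

```bash
mkdir -p pics; cat > h.py <<'E'
import numpy as np, cv2
from workcell import ctrl
def snap(n,f):
    d=ctrl.get_image(n); cv2.imwrite(f'pics/{f}.png',d['img'][:,:,::-1]); np.savez(f'pics/{f}.npz',**{k:np.array(v) for k,v in d.items()}); return d
def load(f): return np.load(f'pics/{f}.npz')
def topt(d,u,v,z):
    p=cv2.undistortPoints(np.array([[[u,v]]],float),d['intrinsics'],d['dist']).ravel()
    T=np.array(d['cam_to_world']); r=T[:3,:3]@np.array([p[0],p[1],1]); c=T[:3,3]
    return c+r*(z-c[2])/r[2]
def topx(d,P):
    T=np.linalg.inv(np.array(d['cam_to_world'])); q=T[:3,:3]@np.array(P,float)+T[:3,3]
    return cv2.projectPoints(q.reshape(1,1,3),np.zeros(3),np.zeros(3),d['intrinsics'],d['dist'])[0].ravel()
def crop(f,x0,y0,x1,y1,s,o):
    im=cv2.imread(f'pics/{f}.png')[y0:y1,x0:x1]; cv2.imwrite(f'pics/{o}.png',cv2.resize(im,None,fx=s,fy=s,interpolation=cv2.INTER_CUBIC))
E
python3 - <<'E'
from h import *
for n in ['top','scene']:
    d=snap(n,n+'1'); print(n,d['cam_to_world'],d['intrinsics'])
o=ctrl.get_obs(); print(o); print(ctrl.tcp_to_tips)
E
```

```text
top [[ 2.62065136e-02 -9.91100458e-01  1.30510920e-01  4.48290920e+02]
 [-9.99597686e-01 -2.45638971e-02  1.41802747e-02  3.47908692e+01]
 [-1.08482200e-02 -1.30830029e-01 -9.91345459e-01  9.15692487e+02]
 [ 0.00000000e+00  0.00000000e+00  0.00000000e+00  1.00000000e+00]] [[446.58670182   0.         276.00216269]
 [  0.         446.58670182 211.58373278]
 [  0.           0.           1.        ]]
scene [[-2.15189635e-01  7.72461664e-01 -5.97491756e-01  1.04128912e+03]
 [ 9.76443640e-01  1.80121433e-01 -1.18802725e-01  1.50554512e+02]
 [ 1.58505202e-02 -6.08982141e-01 -7.93025544e-01  7.61751832e+02]
 [ 0.00000000e+00  0.00000000e+00  0.00000000e+00  1.00000000e+00]] [[413.19058365   0.         285.92529862]
 [  0.         413.19058365 208.88227479]
 [  0.           0.           1.        ]]
{'t': 0.1, 'qpos': array([-1.27898270e+00,  4.23744651e-01,  1.63060943e+00,  1.93414310e-05,
        1.08864697e+00, -1.89833994e-02]), 'qvel': array([ 6.97056282e-05, -9.96517842e-04,  1.12046984e-04,  1.37010397e-03,
       -1.33287997e-03, -2.90660113e-04]), 'joint_torque': array([-1.17161915e-03, -5.45613599e+01, -2.74324608e+01,  6.44634990e-02,
        1.88263308e-02, -1.79314492e-05]), 'ee_pos': array([ 191.09747858, -594.79510221,  403.99324592]), 'orientation': array([-3.10235761e+00, -4.86006053e-01,  2.74076805e-04]), 'ft_force': array([ 0.98987981, -0.17307286, -1.28467528]), 'moment': array([ 0.01710317,  0.01553911, -0.06793615]), 'width': 87.59842491284127}
182.0
```

View pics/top1.png

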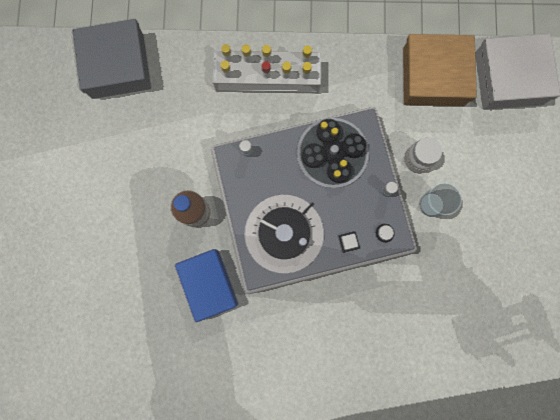

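The top view shows the dial centre near (284,233), the index line pointing left and up to (262,222), and the peg at (303,241). The long line is upper right, near (308,208). The square stop key is at (349,241) and the round start key at (386,233).

```bash
python3 - <<'E'
from h import *
crop('top1',235,180,335,280,6,'c1')
crop('top1',325,205,425,265,6,'c2')
d=load('top1')
for n,u,v,z in [('axis',284,233,87.5),('peg',303,241,111.5),('stop',349,241,84),('start',386,233,84),('vialA',391,187,115),('vialB',245,146,115)]:
    print(n,topt(d,u,v,z).round(1))
E
```

```text
axis [517.6  30.7  87.5]
peg [502.   -3.7 111.5]
stop [506.  -90.4  84. ]
start [ 522.7 -159.    84. ]
vialA [ 603.9 -161.3  115. ]
vialB [674.3 106.6 115. ]
```

View pics/c1.png

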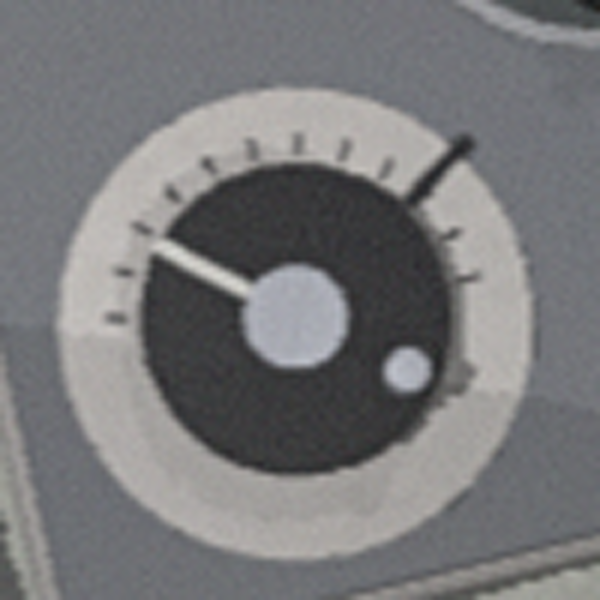

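View pics/c2.png

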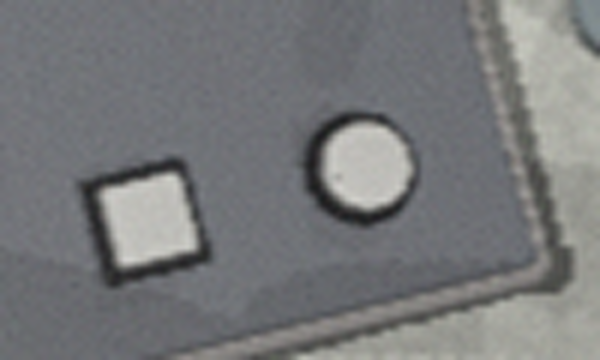

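```bash
python3 - <<'E'
from h import *
d=load('top1')
P=lambda x0,y0,U,V,z: topt(d,x0+(U+.5)/6-.5,y0+(V+.5)/6-.5,z)
ax=P(235,180,297,318,87.5)
q={'ax':ax,'tip':P(235,180,152,245,87.5),'peg':P(235,180,408,370,111.5),'Lin':P(235,180,413,203,71),'Lout':P(235,180,470,140,71),'start':P(325,205,368,167,84),'stop':P(325,205,152,221,84),
'e1':P(235,180,140,318,87.5),'e2':P(235,180,452,318,87.5),'e3':P(235,180,297,162,87.5),'e4':P(235,180,297,474,87.5)}
for k,v in q.items():
    w=v-ax; print(k,v.round(1),'r %.1f ang %.1f'%(np.hypot(w[0],w[1]),np.degrees(np.arctan2(w[1],w[0]))))
s=q['start']-q['stop']; print(np.hypot(*s[:2]), np.degrees(np.arctan2(s[0],-s[1])))
yaw=np.arctan2(s[0],-s[1]);R=np.array([[np.cos(yaw),-np.sin(yaw)],[np.sin(yaw),np.cos(yaw)]])
mid=(q['start']+q['stop'])[:2]/2; print('dial from keys',mid+R@np.array([45,150]))
E
```

```text
ax [518.3  30.6  87.5] r 0.0 ang 0.0
tip [540.   76.2  87.5] r 50.5 ang 64.7
peg [501.5  -2.9 111.5] r 37.5 ang -116.6
Lin [557.3  -5.4  71. ] r 53.0 ang -42.8
Lout [577.9 -23.2  71. ] r 80.3 ang -42.1
start [ 523.8 -158.9   84. ] r 189.5 ang -88.4
stop [505.3 -92.1  84. ] r 123.4 ang -96.1
e1 [517.1  79.2  87.5] r 48.7 ang 91.4
e2 [519.6 -17.4  87.5] r 48.0 ang -88.5
e3 [567.1  31.8  87.5] r 48.8 ang 1.4
e4 [470.3  29.4  87.5] r 48.1 ang -178.6
69.27334241091081 15.463578430502986
dial from keys [517.89482193  31.07468996]
```

>>> {"method": "send_rows", "body": {"commands": [{"translation": [0.056,0.096,0],"twist": [0,0,0.079]},{"translation": [0.112,0.193,0],"twist": [0,0,0.158]},{"translation": [0.168,0.29,0],"twist": [0,0,0.237]},{"translation": [0.224,0.386,0],"twist": [0,0,0.316]},{"translation": [0.28,0.482,0],"twist": [0,0,0.395]},{"translation": [0.336,0.579,0],"twist": [0,0,0.474]},{"translation": [0.392,0.676,0],"twist": [0,0,0.553]},{"translation": [0.448,0.772,0],"twist": [0,0,0.632]},{"translation": [0.504,0.868,0],"twist": [0,0,0.711]},{"translation": [0.56,0.965,0],"twist": [0,0,0.79]}], "grip": 1}}

```text
t: 1.1
ee_pos: [247.6, -497.7, 404.7]
orientation: [2.946, 1.091, 0.0]
ft_force: [-0.8, 0.8, 0.0]
width: 11.3
```

>>> {"method": "send_rows", "body": {"commands": [{"translation": [0.056,0.096,0],"twist": [0,0,0.079]},{"translation": [0.112,0.193,0],"twist": [0,0,0.158]},{"translation": [0.168,0.29,0],"twist": [0,0,0.237]},{"translation": [0.224,0.386,0],"twist": [0,0,0.316]},{"translation": [0.28,0.482,0],"twist": [0,0,0.395]},{"translation": [0.336,0.579,0],"twist": [0,0,0.474]},{"translation": [0.392,0.676,0],"twist": [0,0,0.553]},{"translation": [0.448,0.772,0],"twist": [0,0,0.632]},{"translation": [0.504,0.868,0],"twist": [0,0,0.711]},{"translation": [0.56,0.965,0],"twist": [0,0,0.79]}]}}

```text
t: 2.1
ee_pos: [303.6, -401.2, 404.7]
orientation: [2.675, 1.648, -0.0]
ft_force: [0.1, 0.1, -0.6]
width: 0.7
```

>>> {"method": "send_rows", "body": {"commands": [{"translation": [0.056,0.096,0],"twist": [0,0,0.079]},{"translation": [0.112,0.193,0],"twist": [0,0,0.158]},{"translation": [0.168,0.29,0],"twist": [0,0,0.237]},{"translation": [0.224,0.386,0],"twist": [0,0,0.316]},{"translation": [0.28,0.482,0],"twist": [0,0,0.395]},{"translation": [0.336,0.579,0],"twist": [0,0,0.474]},{"translation": [0.392,0.676,0],"twist": [0,0,0.553]},{"translation": [0.448,0.772,0],"twist": [0,0,0.632]},{"translation": [0.504,0.868,0],"twist": [0,0,0.711]},{"translation": [0.56,0.965,0],"twist": [0,0,0.79]}]}}

```text
t: 3.1
ee_pos: [359.6, -304.7, 404.7]
orientation: [2.3, 2.14, -0.0]
ft_force: [-0.6, -0.0, 0.5]
width: 0.4
```

>>> {"method": "send_rows", "body": {"commands": [{"translation": [0.056,0.096,0],"twist": [0,0,0.079]},{"translation": [0.112,0.193,0],"twist": [0,0,0.158]},{"translation": [0.168,0.29,0],"twist": [0,0,0.237]},{"translation": [0.224,0.386,0],"twist": [0,0,0.316]},{"translation": [0.28,0.482,0],"twist": [0,0,0.395]},{"translation": [0.336,0.579,0],"twist": [0,0,0.474]},{"translation": [0.392,0.676,0],"twist": [0,0,0.553]},{"translation": [0.448,0.772,0],"twist": [0,0,0.632]},{"translation": [0.504,0.868,0],"twist": [0,0,0.711]},{"translation": [0.56,0.965,0],"twist": [0,0,0.79]}]}}

```text
t: 4.1
ee_pos: [415.6, -208.2, 404.7]
orientation: [1.835, 2.55, 0.0]
ft_force: [0.1, 0.7, 0.2]
width: 0.5
```

>>> {"method": "send_rows", "body": {"commands": [{"translation": [0.056,0.096,0],"twist": [0,0,0.079]},{"translation": [0.112,0.193,0],"twist": [0,0,0.158]},{"translation": [0.168,0.29,0],"twist": [0,0,0.237]},{"translation": [0.224,0.386,0],"twist": [0,0,0.316]},{"translation": [0.28,0.482,0],"twist": [0,0,0.395]},{"translation": [0.336,0.579,0],"twist": [0,0,0.474]},{"translation": [0.392,0.676,0],"twist": [0,0,0.553]},{"translation": [0.448,0.772,0],"twist": [0,0,0.632]},{"translation": [0.504,0.868,0],"twist": [0,0,0.711]},{"translation": [0.56,0.965,0],"twist": [0,0,0.79]}]}}

```text
t: 5.1
ee_pos: [471.6, -111.7, 404.7]
orientation: [1.299, 2.86, 0.0]
ft_force: [-0.3, -0.1, -0.6]
width: 0.6
```

>>> {"method": "send_rows", "body": {"commands": [{"translation": [0.056,0.096,-0.08],"twist": [0,0,0.079]},{"translation": [0.112,0.193,-0.16],"twist": [0,0,0.158]},{"translation": [0.168,0.29,-0.24],"twist": [0,0,0.237]},{"translation": [0.224,0.386,-0.32],"twist": [0,0,0.316]},{"translation": [0.28,0.482,-0.4],"twist": [0,0,0.395]},{"translation": [0.336,0.579,-0.48],"twist": [0,0,0.474]},{"translation": [0.392,0.676,-0.56],"twist": [0,0,0.553]},{"translation": [0.448,0.772,-0.64],"twist": [0,0,0.632]},{"translation": [0.504,0.868,-0.72],"twist": [0,0,0.711]},{"translation": [0.56,0.965,-0.8],"twist": [0,0,0.79]}]}}

```text
t: 6.1
ee_pos: [527.6, -15.2, 324.0]
orientation: [0.712, 3.06, -0.0]
ft_force: [-0.3, -0.1, 0.6]
width: 0.2
```

```bash
python3 - <<'E'
from h import *
o=ctrl.get_obs()
for k in ['t','qpos','ee_pos','orientation','ft_force','width']: print(k,np.round(o[k],3))
d=snap('scene','s2'); cv2.imwrite('pics/s2b.png',cv2.resize(cv2.imread('pics/s2.png'),None,fx=1.4,fy=1.4))
E
```

```text
t 6.1
qpos [-0.051  0.396  1.902 -0.     0.843 -1.165]
ee_pos [527.629 -15.228 324.012]
orientation [ 0.712  3.06  -0.   ]
ft_force [-0.267 -0.053  0.618]
width 0.246
```

View pics/s2b.png

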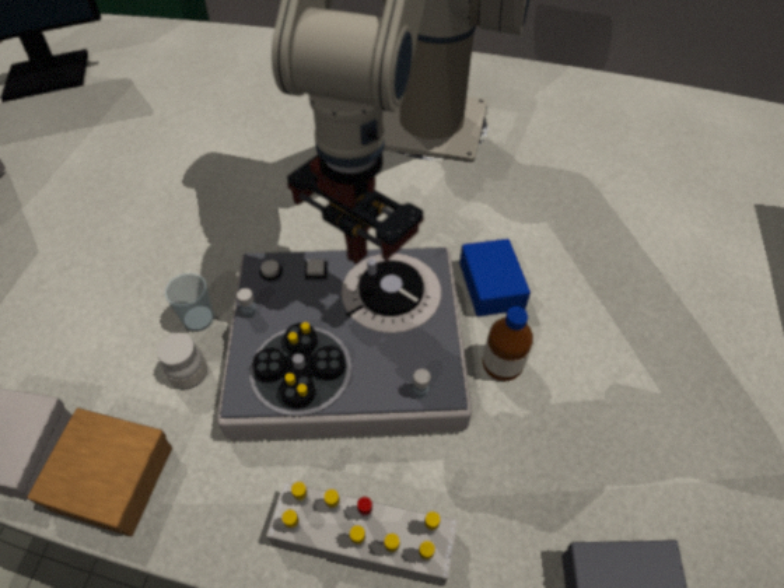

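The scene view shows the closed fingers above the dial's right edge, clear of everything. The peg is still at the same place. Next I work out the descent and the arc.

```bash
cat >> h.py <<'E'
AX=np.array([518.2,30.8])
def pose(phi,off,r=38):
    a=np.radians(phi); t=np.array([np.sin(a),-np.cos(a)])
    return AX+r*np.array([np.cos(a),np.sin(a)])-off*t, phi-90
def rows(path,cur,curyaw,z=0):
    for p in path:
        c,y=pose(*p); s=(c-cur)/100; w=np.radians((y-curyaw+180)%360-180)/.5
        print('{"translation": [%.3f, %.3f, 0], "twist": [0, 0, %.3f]}, '%(s[0],s[1],w),end='')
    print(); return c,y
E
python3 - <<'E'
from h import *
cur=np.array([527.63,-15.2]);yaw=153.6
cur,yaw=rows([(-116.4,o) for o in np.linspace(27,17,10)],cur,yaw)
for a in np.linspace(-116.4,-214,5)[:-1]:
    cur,yaw=rows([(a-24.4*k/10,17) for k in range(1,11)],cur,yaw); print(cur,yaw)
E
```

```text
{"translation": [-0.021, -0.000, 0], "twist": [0, 0, 0.000]}, {"translation": [-0.031, 0.005, 0], "twist": [0, 0, 0.000]}, {"translation": [-0.041, 0.009, 0], "twist": [0, 0, 0.000]}, {"translation": [-0.051, 0.014, 0], "twist": [0, 0, 0.000]}, {"translation": [-0.061, 0.019, 0], "twist": [0, 0, 0.000]}, {"translation": [-0.071, 0.024, 0], "twist": [0, 0, 0.000]}, {"translation": [-0.081, 0.029, 0], "twist": [0, 0, 0.000]}, {"translation": [-0.091, 0.034, 0], "twist": [0, 0, 0.000]}, {"translation": [-0.101, 0.039, 0], "twist": [0, 0, 0.000]}, {"translation": [-0.111, 0.044, 0], "twist": [0, 0, 0.000]}, 
{"translation": [-0.018, 0.001, 0], "twist": [0, 0, -0.085]}, {"translation": [-0.035, 0.003, 0], "twist": [0, 0, -0.170]}, {"translation": [-0.053, 0.006, 0], "twist": [0, 0, -0.256]}, {"translation": [-0.070, 0.009, 0], "twist": [0, 0, -0.341]}, {"translation": [-0.088, 0.013, 0], "twist": [0, 0, -0.426]}, {"translation": [-0.105, 0.018, 0], "twist": [0, 0, -0.511]}, {"translation": [-0.121, 0.023, 0], "twist": [0, 0, -0.596]}, {"translation": [-0.138, 0.029, 0], "twist": [0, 0, -0
[... 1448 characters left out ...]
0.852]}, 
[477.8970819   20.37527975] -279.6
{"translation": [-0.004, 0.017, 0], "twist": [0, 0, -0.085]}, {"translation": [-0.007, 0.035, 0], "twist": [0, 0, -0.170]}, {"translation": [-0.010, 0.052, 0], "twist": [0, 0, -0.256]}, {"translation": [-0.012, 0.070, 0], "twist": [0, 0, -0.341]}, {"translation": [-0.013, 0.088, 0], "twist": [0, 0, -0.426]}, {"translation": [-0.013, 0.105, 0], "twist": [0, 0, -0.511]}, {"translation": [-0.013, 0.123, 0], "twist": [0, 0, -0.596]}, {"translation": [-0.012, 0.141, 0], "twist": [0, 0, -0.681]}, {"translation": [-0.010, 0.158, 0], "twist": [0, 0, -0.767]}, {"translation": [-0.007, 0.176, 0], "twist": [0, 0, -0.852]}, 
[477.19029288  37.9556916 ] -304.0
```

>>> {"method": "send_rows", "body": {"commands": [{"translation": [0,0,-0.05]},{"translation": [0,0,-0.1]},{"translation": [0,0,-0.15]},{"translation": [0,0,-0.2]},{"translation": [0,0,-0.25]},{"translation": [0,0,-0.3]},{"translation": [0,0,-0.35]},{"translation": [0,0,-0.4]},{"translation": [0,0,-0.45]},{"translation": [0,0,-0.45]}]}}

```text
validation failed for argument at $.co...
```

>>> {"method": "send_rows", "body": {"commands": [{"translation": [0,0,-0.05],"twist": [0,0,0]},{"translation": [0,0,-0.1],"twist": [0,0,0]},{"translation": [0,0,-0.15],"twist": [0,0,0]},{"translation": [0,0,-0.2],"twist": [0,0,0]},{"translation": [0,0,-0.25],"twist": [0,0,0]},{"translation": [0,0,-0.3],"twist": [0,0,0]},{"translation": [0,0,-0.35],"twist": [0,0,0]},{"translation": [0,0,-0.4],"twist": [0,0,0]},{"translation": [0,0,-0.45],"twist": [0,0,0]},{"translation": [0,0,-0.45],"twist": [0,0,0]}]}}

```text
t: 7.15
ee_pos: [526.9, -16.0, 278.9]
orientation: [-0.717, -3.057, 0.0]
ft_force: [0.3, 0.1, -0.1]
width: 0.4
```

>>> {"method": "send_rows", "body": {"commands": [{"translation": [-0.011,0,0],"twist": [0,0,0]},{"translation": [-0.022,0,0],"twist": [0,0,0]},{"translation": [-0.033,0.005,0],"twist": [0,0,0]},{"translation": [-0.045,0.01,0],"twist": [0,0,0]},{"translation": [-0.056,0.016,0],"twist": [0,0,0]},{"translation": [-0.067,0.022,0],"twist": [0,0,0]},{"translation": [-0.078,0.028,0],"twist": [0,0,0]},{"translation": [-0.089,0.033,0],"twist": [0,0,0]},{"translation": [-0.1,0.038,0],"twist": [0,0,0]},{"translation": [-0.111,0.044,0],"twist": [0,0,0]}]}}

```text
t: 8.15
ee_pos: [516.3, -11.9, 279.8]
orientation: [0.717, 3.058, -0.001]
ft_force: [1.3, -2.8, 0.3]
width: 0.6
```

>>> {"method": "send_rows", "body": {"commands": [{"translation": [-0.018,0.001,0],"twist": [0,0,-0.085]},{"translation": [-0.035,0.003,0],"twist": [0,0,-0.17]},{"translation": [-0.053,0.006,0],"twist": [0,0,-0.256]},{"translation": [-0.07,0.009,0],"twist": [0,0,-0.341]},{"translation": [-0.088,0.013,0],"twist": [0,0,-0.426]},{"translation": [-0.105,0.018,0],"twist": [0,0,-0.511]},{"translation": [-0.121,0.023,0],"twist": [0,0,-0.596]},{"translation": [-0.138,0.029,0],"twist": [0,0,-0.681]},{"translation": [-0.154,0.036,0],"twist": [0,0,-0.767]},{"translation": [-0.17,0.044,0],"twist": [0,0,-0.852]}]}}

```text
t: 9.15
ee_pos: [499.2, -7.3, 279.8]
orientation: [1.35, 2.836, 0.0]
ft_force: [2.2, -1.6, -1.1]
width: 0.6
```

```bash
python3 - <<'E'
from h import *
o=ctrl.get_obs()
for k in ['t','ee_pos','orientation','ft_force','moment','width']: print(k,np.round(o[k],3))
d=snap('top','t3'); crop('t3',210,160,350,280,5,'t3c')
E
```

```text
t 9.15
ee_pos [499.211  -7.275 279.767]
orientation [1.35  2.836 0.   ]
ft_force [ 2.219 -1.631 -1.092]
moment [-0.317 -0.518 -0.001]
width 0.648
```

View pics/t3c.png

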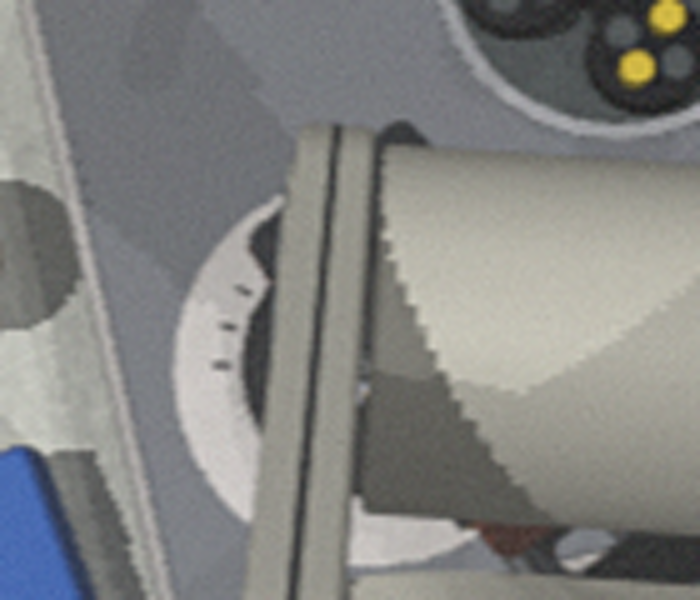

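The arm hides the dial, but the index line has left its old place at the left of the dial. The force is about 2.7 N, so the fingertip is pushing the peg as planned. I continue along the arc.

>>> {"method": "send_rows", "body": {"commands": [{"translation": [-0.016,0.008,0],"twist": [0,0,-0.085]},{"translation": [-0.031,0.017,0],"twist": [0,0,-0.17]},{"translation": [-0.046,0.027,0],"twist": [0,0,-0.256]},{"translation": [-0.06,0.037,0],"twist": [0,0,-0.341]},{"translation": [-0.074,0.048,0],"twist": [0,0,-0.426]},{"translation": [-0.088,0.059,0],"twist": [0,0,-0.511]},{"translation": [-0.101,0.071,0],"twist": [0,0,-0.596]},{"translation": [-0.114,0.084,0],"twist": [0,0,-0.681]},{"translation": [-0.126,0.097,0],"twist": [0,0,-0.767]},{"translation": [-0.137,0.11,0],"twist": [0,0,-0.852]}]}}

```text
t: 10.2
ee_pos: [485.5, 3.7, 279.8]
orientation: [1.918, 2.487, 0.0]
ft_force: [1.5, -3.0, -1.5]
width: 0.5
```

>>> {"method": "send_rows", "body": {"commands": [{"translation": [-0.011,0.014,0],"twist": [0,0,-0.085]},{"translation": [-0.021,0.029,0],"twist": [0,0,-0.17]},{"translation": [-0.031,0.043,0],"twist": [0,0,-0.256]},{"translation": [-0.04,0.059,0],"twist": [0,0,-0.341]},{"translation": [-0.048,0.074,0],"twist": [0,0,-0.426]},{"translation": [-0.056,0.09,0],"twist": [0,0,-0.511]},{"translation": [-0.062,0.107,0],"twist": [0,0,-0.596]},{"translation": [-0.069,0.123,0],"twist": [0,0,-0.681]},{"translation": [-0.074,0.14,0],"twist": [0,0,-0.767]},{"translation": [-0.079,0.157,0],"twist": [0,0,-0.852]}]}}

```text
t: 11.2
ee_pos: [477.3, 19.4, 279.7]
orientation: [-2.401, -2.026, 0.001]
ft_force: [0.5, -2.4, 0.5]
width: 0.6
```

>>> {"method": "send_rows", "body": {"commands": [{"translation": [-0.004,0.017,0],"twist": [0,0,-0.085]},{"translation": [-0.007,0.035,0],"twist": [0,0,-0.17]},{"translation": [-0.01,0.052,0],"twist": [0,0,-0.256]},{"translation": [-0.012,0.07,0],"twist": [0,0,-0.341]},{"translation": [-0.013,0.088,0],"twist": [0,0,-0.426]},{"translation": [-0.013,0.105,0],"twist": [0,0,-0.511]},{"translation": [-0.013,0.123,0],"twist": [0,0,-0.596]},{"translation": [-0.012,0.141,0],"twist": [0,0,-0.681]},{"translation": [-0.01,0.158,0],"twist": [0,0,-0.767]},{"translation": [-0.007,0.176,0],"twist": [0,0,-0.852]}]}}

```text
t: 12.2
ee_pos: [476.1, 37.0, 279.6]
orientation: [-2.774, -1.472, 0.003]
ft_force: [-1.9, -2.4, 2.5]
width: 0.3
```

```bash
python3 - <<'E'
from h import *
o=ctrl.get_obs()
for k in ['t','ee_pos','orientation','ft_force']: print(k,np.round(o[k],3))
d=snap('scene','s4'); p=topx(d,[518,31,87]); print(p)
x,y=int(p[0]),int(p[1]); crop('s4',x-60,y-50,x+60,y+50,6,'s4c'); print(x-60,y-50)
E
```

```text
t 12.2
ee_pos [476.081  37.011 279.578]
orientation [-2.774 -1.472  0.003]
ft_force [-1.857 -2.387  2.489]
[278.81826085 201.7674337 ]
218 151
```

View pics/s4c.png

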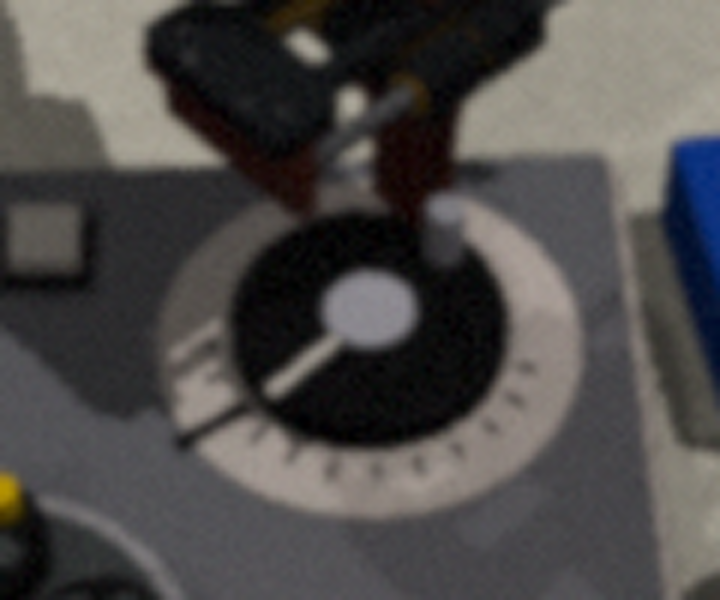

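```bash
python3 - <<'E'
from h import *
d=load('s4')
P=lambda U,V,z: topt(d,218+(U+.5)/6-.5,151+(V+.5)/6-.5,z)
for n,z,pts in [('disc',87.5,[(233,325),(508,325),(370,447)]),('idx',87.5,[(337,344),(266,396)]),('line',71,[(262,403),(182,442)]),('peg',111.5,[(445,205)])]:
    for p in pts:
        v=P(*p,z); w=v[:2]-AX; print(n,v.round(1),'r %.1f ang %.1f'%(np.hypot(*w),np.degrees(np.arctan2(w[1],w[0]))))
print('pix axis',(topx(d,[*AX,87.5])-[218,151]+.5)*6-.5)
t=P(266,396,87.5)-P(337,344,87.5);l=P(182,442,71)-P(262,403,71)
print(np.degrees(np.arctan2(t[1],t[0])),np.degrees(np.arctan2(l[1],l[0])))
print('pred',(topx(d,[*(AX+50*np.array([np.cos(np.radians(-42.5)),np.sin(np.radians(-42.5))])),87.5])-[218,151]+.5)*6-.5)
E
```

```text
disc [536.6 -12.3  87.5] r 46.9 ang -66.9
disc [515.   80.2  87.5] r 49.5 ang 93.7
disc [576.2  45.3  87.5] r 59.8 ang 14.1
idx [536.5  24.6  87.5] r 19.4 ang -18.8
idx [563.6   6.4  87.5] r 51.5 ang -28.3
line [555.1   2.2  71. ] r 46.7 ang -37.7
line [577.3 -20.2  71. ] r 78.1 ang -40.8
peg [486.8  51.3 111.5] r 37.5 ang 146.8
pix axis [366.72227408 306.54498856]
-33.94943155993183 -45.34522606090548
pred [245.61100324 371.4223693 ]
```

```bash
python3 - <<'E'
from h import *
cur,yaw=pose(-214,17)
rows([(-214-10.5*min(k,9)/9,17) for k in range(1,11)],cur,yaw)
E
```

```text
{"translation": [0.002, 0.008, 0], "twist": [0, 0, -0.041]}, {"translation": [0.003, 0.017, 0], "twist": [0, 0, -0.081]}, {"translation": [0.005, 0.025, 0], "twist": [0, 0, -0.122]}, {"translation": [0.007, 0.033, 0], "twist": [0, 0, -0.163]}, {"translation": [0.009, 0.041, 0], "twist": [0, 0, -0.204]}, {"translation": [0.012, 0.049, 0], "twist": [0, 0, -0.244]}, {"translation": [0.014, 0.058, 0], "twist": [0, 0, -0.285]}, {"translation": [0.017, 0.066, 0], "twist": [0, 0, -0.326]}, {"translation": [0.020, 0.074, 0], "twist": [0, 0, -0.367]}, {"translation": [0.020, 0.074, 0], "twist": [0, 0, -0.367]},
```

>>> {"method": "send_rows", "body": {"commands": [{"translation": [0.002,0.008,0],"twist": [0,0,-0.041]},{"translation": [0.003,0.017,0],"twist": [0,0,-0.081]},{"translation": [0.005,0.025,0],"twist": [0,0,-0.122]},{"translation": [0.007,0.033,0],"twist": [0,0,-0.163]},{"translation": [0.009,0.041,0],"twist": [0,0,-0.204]},{"translation": [0.012,0.049,0],"twist": [0,0,-0.244]},{"translation": [0.014,0.058,0],"twist": [0,0,-0.285]},{"translation": [0.017,0.066,0],"twist": [0,0,-0.326]},{"translation": [0.02,0.074,0],"twist": [0,0,-0.367]},{"translation": [0.02,0.074,0],"twist": [0,0,-0.367]}]}}

```text
t: 13.25
ee_pos: [478.9, 44.6, 279.7]
orientation: [2.898, 1.213, 0.0]
ft_force: [-2.8, -0.7, -1.0]
width: 0.4
```

```bash
python3 - <<'E'
from h import *
o=ctrl.get_obs()
for k in ['t','ee_pos','ft_force']: print(k,np.round(o[k],3))
d=snap('scene','s5'); crop('s5',238,171,318,231,9,'s5c')
E
```

```text
t 13.25
ee_pos [478.866  44.565 279.661]
ft_force [-2.828 -0.731 -1.021]
```

View pics/s5c.png

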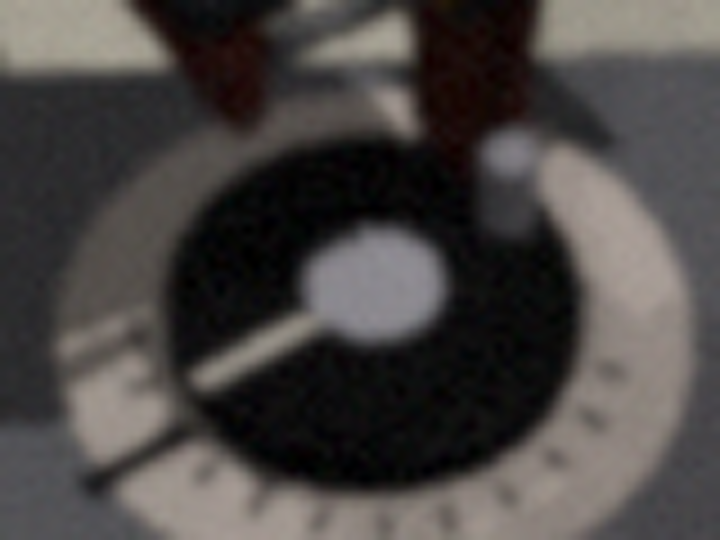

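The index tip is at crop pixel (195,383), the peg top at (510,150), and the long line runs from (190,432) to (88,487), so the two are close to aligned. I back off, lift clear and check from the top camera.

```bash
python3 - <<'E'
from h import *
d=load('s5')
P=lambda U,V,z: topt(d,238+(U+.5)/9-.5,171+(V+.5)/9-.5,z)[:2]
tip,peg,a,b=P(195,383,87.5),P(510,150,111.5),P(190,432,71),P(88,487,71)
w=tip-peg; ax=peg+w*38/88; A=lambda v:np.degrees(np.arctan2(v[1],v[0]))
print(np.hypot(*w),A(w),ax,A(tip-ax),A(a-ax),A(b-ax),A(b-a),np.hypot(*(a-ax)))
E
```

```text
86.96384845498649 -42.612684191636234 [519.91644678  32.27742213] -42.61268419163624 -42.118629360907995 -42.301089843983725 -42.64406450731933 51.76213012219305
```

>>> {"method": "send_rows", "body": {"commands": [{"translation": [-0.03,-0.03,0],"twist": [0,0,0]},{"translation": [-0.06,-0.06,0],"twist": [0,0,0]},{"translation": [-0.09,-0.09,0.05],"twist": [0,0,0]},{"translation": [-0.12,-0.12,0.15],"twist": [0,0,0]},{"translation": [-0.12,-0.25,0.3],"twist": [0,0,0]},{"translation": [-0.12,-0.4,0.45],"twist": [0,0,0]},{"translation": [-0.12,-0.55,0.6],"twist": [0,0,0]},{"translation": [-0.12,-0.7,0.6],"twist": [0,0,0]},{"translation": [-0.12,-0.85,0.6],"twist": [0,0,0]},{"translation": [-0.12,-1.0,0.6],"twist": [0,0,0]}]}}

```text
t: 14.3
ee_pos: [466.7, -56.4, 340.9]
orientation: [2.897, 1.213, 0.003]
ft_force: [0.9, 0.1, -0.8]
width: 0.5
```

>>> {"method": "send_rows", "body": {"commands": [{"translation": [0.05,-0.1,0],"twist": [0,0,0]},{"translation": [0.1,-0.2,0],"twist": [0,0,0]},{"translation": [0.15,-0.3,0],"twist": [0,0,0]},{"translation": [0.2,-0.4,0],"twist": [0,0,0]},{"translation": [0.25,-0.5,0],"twist": [0,0,0]},{"translation": [0.3,-0.6,0],"twist": [0,0,0]},{"translation": [0.35,-0.7,0],"twist": [0,0,0]},{"translation": [0.4,-0.8,0],"twist": [0,0,0]},{"translation": [0.45,-0.9,0],"twist": [0,0,0]},{"translation": [0.55,-1.0,0],"twist": [0,0,0]}]}}

```text
t: 15.3
ee_pos: [521.9, -156.4, 339.6]
orientation: [-2.897, -1.213, 0.001]
ft_force: [0.6, 0.2, -0.3]
width: 0.9
```

```bash
python3 - <<'E'
from h import *
o=ctrl.get_obs()
for k in ['t','ee_pos','orientation','qpos','ft_force']: print(k,np.round(o[k],3))
d=snap('top','t6'); crop('t6',235,180,335,280,6,'t6c')
E
```

```text
t 15.3
ee_pos [ 521.911 -156.373  339.594]
orientation [-2.897e+00 -1.213e+00  1.000e-03]
qpos [-0.313  0.394  1.856 -0.     0.892  0.465]
ft_force [ 0.552  0.218 -0.29 ]
```

View pics/t6c.png

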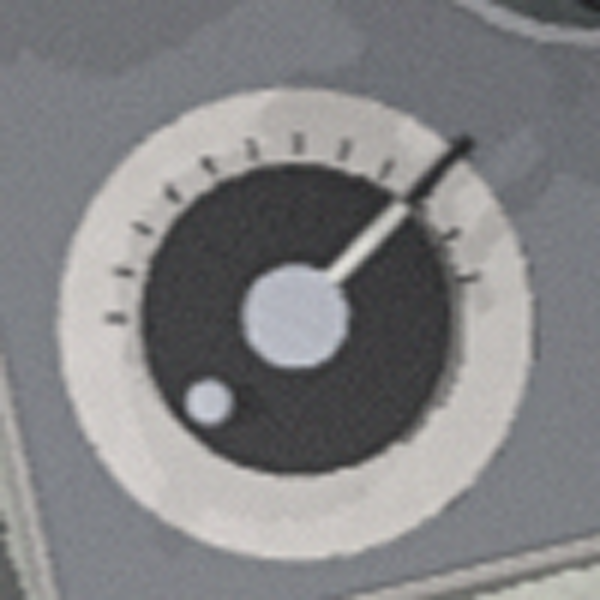

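```bash
python3 - <<'E'
from h import *
d=load('t6')
P=lambda U,V,z: topt(d,235+(U+.5)/6-.5,180+(V+.5)/6-.5,z)[:2]
tip,root,peg,a,b=P(405,207,87.5),P(333,278,87.5),P(208,402,111.5),P(413,203,71),P(470,140,71)
A=lambda v:np.degrees(np.arctan2(v[1],v[0]))
for ax in (P(297,318,87.5),peg+(tip-peg)*38/88): print(ax,A(tip-root),A(tip-peg),A(tip-ax),A(a-ax),A(b-ax),A(b-a))
E
```

```text
[518.33696116  30.58837692] -43.912001966538085 -42.916546517672295 -42.73439358624938 -42.7883125624117 -42.071122788726555 -40.67549361855344
[517.7898336   31.30681435] -43.912001966538085 -42.916546517672295 -42.91654651767229 -42.95357702055805 -42.188769411197086 -40.67549361855344
```

Both cameras agree that the index line is within about 0.5° of the long line. Now I press the start key.

>>> {"method": "send_rows", "body": {"commands": [{"translation": [0.01,-0.013,-0.08],"twist": [0,0,0]},{"translation": [0.02,-0.026,-0.16],"twist": [0,0,0]},{"translation": [0.02,-0.026,-0.24],"twist": [0,0,0]},{"translation": [0.02,-0.026,-0.32],"twist": [0,0,0]},{"translation": [0.02,-0.026,-0.4],"twist": [0,0,0]},{"translation": [0.02,-0.026,-0.48],"twist": [0,0,0]},{"translation": [0.02,-0.026,-0.56],"twist": [0,0,0]},{"translation": [0.02,-0.026,-0.64],"twist": [0,0,0]},{"translation": [0.02,-0.026,-0.69],"twist": [0,0,0]},{"translation": [0.02,-0.026,-0.7],"twist": [0,0,0]}]}}

```text
t: 16.35
ee_pos: [523.6, -158.1, 268.9]
orientation: [-2.897, -1.213, 0.001]
ft_force: [-0.5, -0.8, 0.7]
width: 0.5
```

>>> {"method": "send_rows", "body": {"commands": [{"translation": [0,0,-0.02],"twist": [0,0,0]},{"translation": [0,0,-0.03],"twist": [0,0,0]},{"translation": [0,0,-0.04],"twist": [0,0,0]},{"translation": [0,0,-0.05],"twist": [0,0,0]},{"translation": [0,0,-0.06],"twist": [0,0,0]},{"translation": [0,0,-0.07],"twist": [0,0,0]},{"translation": [0,0,-0.08],"twist": [0,0,0]},{"translation": [0,0,-0.09],"twist": [0,0,0]},{"translation": [0,0,-0.1],"twist": [0,0,0]},{"translation": [0,0,-0.1],"twist": [0,0,0]}]}}

```text
t: 17.35
ee_pos: [523.9, -158.2, 260.3]
orientation: [2.897, 1.214, 0.0]
ft_force: [-2.6, 0.8, 10.1]
width: 0.8
```

>>> {"method": "send_rows", "body": {"commands": [{"translation": [0,0,-0.01],"twist": [0,0,0]},{"translation": [0,0,-0.02],"twist": [0,0,0]},{"translation": [0,0,-0.02],"twist": [0,0,0]},{"translation": [0,0,-0.02],"twist": [0,0,0]},{"translation": [0,0,-0.02],"twist": [0,0,0]},{"translation": [0,0,-0.02],"twist": [0,0,0]},{"translation": [0,0,-0.02],"twist": [0,0,0]},{"translation": [0,0,-0.02],"twist": [0,0,0]},{"translation": [0,0,-0.02],"twist": [0,0,0]},{"translation": [0,0,-0.02],"twist": [0,0,0]}]}}

```text
t: 18.35
ee_pos: [523.9, -158.2, 259.9]
orientation: [2.897, 1.214, 0.001]
ft_force: [-8.1, 1.9, 27.4]
width: 0.7
```

>>> {"method": "send_rows", "body": {"commands": [{"translation": [0,0,0.05],"twist": [0,0,0]},{"translation": [0,0,0.1],"twist": [0,0,0]},{"translation": [0,0,0.15],"twist": [0,0,0]},{"translation": [0,0,0.25],"twist": [0,0,0]},{"translation": [0,0,0.35],"twist": [0,0,0]},{"translation": [0,0,0.45],"twist": [0,0,0]},{"translation": [0,0,0.55],"twist": [0,0,0]},{"translation": [0,0,0.65],"twist": [0,0,0]},{"translation": [0,0,0.75],"twist": [0,0,0]},{"translation": [0,0,0.85],"twist": [0,0,0]}]}}

```text
t: 19.35
ee_pos: [523.7, -158.1, 343.6]
orientation: [2.898, 1.214, 0.0]
ft_force: [-0.5, 0.6, -0.6]
width: 0.6
```

>>> {"method": "send_rows", "body": {"commands": [{"translation": [0,-0.1,0.05],"twist": [0,0,0]},{"translation": [0,-0.2,0.1],"twist": [0,0,0]},{"translation": [0,-0.3,0.15],"twist": [0,0,0]},{"translation": [0,-0.4,0.2],"twist": [0,0,0]},{"translation": [0,-0.5,0.25],"twist": [0,0,0]},{"translation": [0,-0.6,0.3],"twist": [0,0,0]},{"translation": [0,-0.7,0.35],"twist": [0,0,0]},{"translation": [0,-0.8,0.4],"twist": [0,0,0]},{"translation": [0,-0.9,0.4],"twist": [0,0,0]},{"translation": [0,-0.9,0.4],"twist": [0,0,0]}]}}

```text
t: 20.35
ee_pos: [523.8, -249.4, 382.8]
orientation: [2.898, 1.212, 0.0]
ft_force: [0.2, 0.2, -0.9]
width: 0.4
```

```bash
python3 - <<'E'
from h import *
o=ctrl.get_obs()
for k in ['t','ee_pos','ft_force']: print(k,np.round(o[k],3))
d=snap('top','t7'); crop('t7',200,100,420,265,3.6,'t7c')
E
```

```text
t 20.35
ee_pos [ 523.753 -249.36   382.766]
ft_force [ 0.211  0.248 -0.917]
```

View pics/t7c.png

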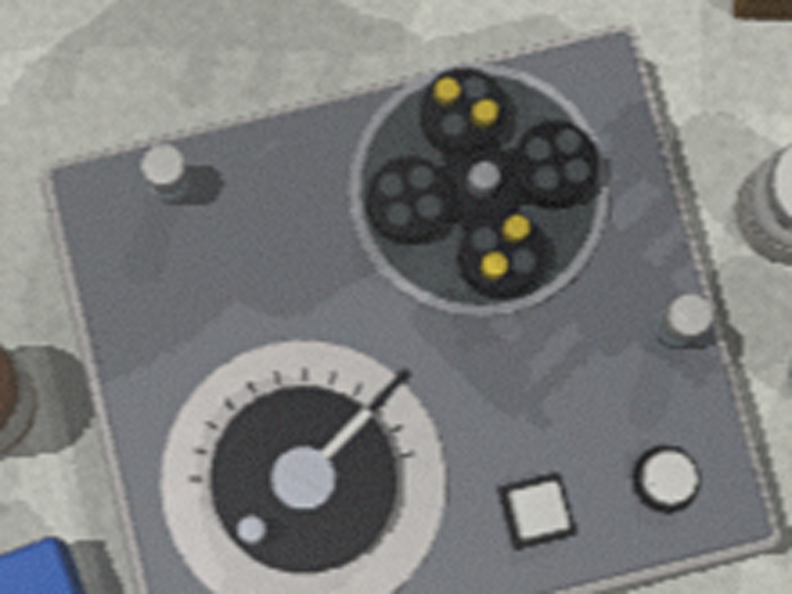

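The picture shows the index line at (370,412) still on the long line at (405,375). Both keys are up, at (540,510) and (668,478), and the vials are in place at (163,165) and (690,315). The arm is clear, so I hand in.

```bash
python3 -c "
from workcell import ctrl
print(ctrl.close_job())"
```

```text
the job is handed in; nothing more can be done
None
```

The dial is set on the long line and the start key was pressed and released. I handed the job in at about 20.4 s of the 46 s limit. `close_job` gives no verdict, so what follows rests on my own checks.

- **Dial:** I pushed the peg clockwise about 106° with the closed fingertips. The force at the wrist was about 3–4 N at the end of each push. After the push, the scene and top cameras both put the index line within about 1° of the long line, under 1 mm at the tip. One cruder check, the slopes of the short line segments, differed by about 3° in the top view. I put that down to pixel reading.
- **Start key:** I pressed it until the fingertips stopped at about 78 mm, which is the height of the fully pressed key. The next 2 mm of commanded travel moved the tips only 0.4 mm. The force reached 27 N, more than needed but within the limits. Then I lifted clear.
- **Last picture:** The dial is still on the line, and both keys look up. The vials are where they stood, and the arm touches nothing. The bottle, tip box and jar are only partly in that view and the beaker is almost out of it. The arm never came near any of them.

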